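# Damp check beside the kitchen sink with a ball-head moisture meter

## Robot

A 6-joint arm with a two-finger parallel gripper is mounted at the origin on the work surface. World frame = base frame: x ahead of the robot, y to its left, z up, the work surface at z = 0. Lengths are in m, angles in rad, forces in N, time in s.
With the tool pointing down it reaches from about 0.275 to 0.875 m from the base axis. Payload 12.5 kg.
Tool frame: the origin (TCP) lies on the centre line of the jaws, within the pads' length; the fingertips stand r.finger_overhang ahead of it and the grasp point (between the pads) lies 3 mm ahead of it (r.finger_overhang is the distance from the TCP to the fingertips, in m); z points along the fingers, y is the direction in which the jaws open and shut (so a half turn about z gives the same grasp; the last joint's range is limited). The gripper opens to 85 mm and grips with 20 to 120 N. Pads are 22 mm wide; open, the fingers measure 114 mm over their backs; the gripper's body (76 mm by 85 mm) begins 54 mm behind the grasp point. The pads swing forward as they close: fully open they stand 13 mm farther back than shut.
Start: joints at [1.024, 0.351, 1.652, -0, 1.139, -0.085], TCP at [0.245, 0.492, 0.253] pointing down, gripper open.
Joint ranges: [-2.75, 2.75], [-0.79, 2.1], [0.01, 2.65], [-1.57, 4.71], [0.07, 3.14], [-2.87, 2.87]. Speed limits (rad/s): [2.22, 2.22, 2.79, 3.14, 3.14, 3.14].

## Interface

Orientations are given as a unit quaternion [x, y, z, w].
In Python, from cell import r, optics gives the robot as it stands. The module is installed in compiled form; this text tells all that it offers. Calls block until the motion is done:
- r.move_to(position, orientation): joint-space move of the TCP to a pose.
- r.move_linear(position, rot=None, vel=0.15): straight line of the TCP; rot=None keeps the orientation; vel is the mean speed in m/s.
- r.set_joints(angles): joint-space move.
- r.set_gripper(opening, squeeze=None): opening from 0.0 (shut) to 1.0 (fully open); squeeze is the grip in N (None keeps the last); returns when the fingers have stopped.
- r.sleep(seconds).
- r.inverse_kinematics(position, orientation): joint angles nearest the present ones, or None.
- optics.get_image(name): name is "scene" or "side" or "wrist"; returns a dict with "pixels" (420x560x3 uint8, red, green, blue), "depth" (420x560 float32, m along the optical axis (not along the pixel's ray), 0 where there is no reading), "fx", "fy", "cx", "cy" (pixels), "D" ([k1, k2, p1, p2, k3] as OpenCV has them; the pictures are not rectified), "camera_from_world" (4x4, takes a point from world to camera coordinates); the wrist camera has in their place "mount" (4x4, takes a point from camera to tool coordinates, whose origin is the TCP and whose axes are the flange's). Camera axes: x right, y down, z forward; pixel columns grow to the right and rows downward; lengths in m; the calibration is good to about 2 mm. A picture is of the moment at which its call begins: read the wrist's pose just before it.
A pose or a line that the arm cannot do raises r.PlanningError and nothing moves.
- r.hand_in(): hands the job in, once; it reports no verdict.
Readings, each from a call of its own:
- r.current_t(): time.
- r.current_q(): joint angles.
- r.current_qvel(): joint speeds.
- r.current_effort(): joint torques, N m.
- r.current_tool_pos(): TCP position.
- r.current_ee_rot(): TCP orientation.
- r.current_contact_force(): force on the tool from outside, world axes, zero at the start.
- r.current_torque(): the same for the moment, N m.
- r.current_opening(): opening from 0.0 (shut) to 1.0 (fully open).
Only numpy, scipy, OpenCV 4.12 (cv2) and the standard library are available. Lean on these libraries where they do the work, as an engineer would, in place of code of your own. Each camera call takes 0.05 s, during which the arm holds its last target. There are 200 camera calls.

## Task

The tap has been left dripping on the worktop: swing its spout back over the sink bowl, then lift the yellow moisture meter out of its charging cradle and take a reading in the middle of the orange ring stuck on the worktop. Set the meter's ball gently down inside the ring and hold the meter upright, square to the worktop, pressing lightly with about 5 N; finish while still holding it there for the reading. Leave the mug, the soap bottle and the bowl alone.

Things in the scene. Friction and masses are not known exactly. Their poses are not given: they have to be found in the camera images.
- spout (a joint): swivel angle of the tap's spout (rad). 0: the spout points straight at the robot (-x); positive: swung to +y, over the worktop; negative: to -y, over the bowl (outlet over the bowl from 0 to the stop at -1.25; other stop +1.4). Starts between 0.7 and 1.15; stays where it is left; a push of about 2 N at the outlet turns it.
- spout_push (a point): a point on the centre line of the spout's level outer part, 165 mm from the swivel axis, 164 mm above the worktop: a steel tube of 22 mm diameter. It moves and turns with the spout: its own -x points along the spout to the outlet.
- spout_outlet (a point): the centre of the spout outlet's underside, 200 mm from the swivel axis and 127 mm above the worktop
- bowl_center (a point): the centre of the sink bowl's opening at worktop height. The steel bowl is 300 mm (x) by 380 mm (y) and 150 mm deep, let into the worktop.
- mark: the test spot: a flat orange paper ring stuck on the worktop (z = 0), 50 mm outside and 24 mm inside diameter; origin at its centre, on the worktop. It has no thickness to feel.
- meter: ball-head moisture meter, loose, about 0.19 kg, no spring in it; stands upright in its cradle, ball down. Origin at the ball's lowest point; z runs up along the meter, top at z = 188 mm. Steel ball 20 mm across, black neck 13 mm thick up to z = 36 mm, then a yellow box-shaped body 30 mm (x) by 38 mm (y). The display is on its -x face.
- meter_grip (a point): the point on the meter's axis, 163 mm above the lowest point of its ball (25 mm below its top), where to hold it from above; orientation as the meter.
- cradle: black charging cradle, fixed, base 90 mm (x) by 76 mm (y), 74 mm high; origin at the centre of its underside, on the worktop; same yaw as the meter. The meter's body stands 28 mm deep in its well, 2 mm play to each side; the ball hangs 10 mm above the worktop's height. Raise the meter 75 mm to be clear.
- mug: blue mug to be left alone, 80 mm across, 92 mm high, handle to its +y; origin at the centre of its underside
- soap: blue bottle of washing-up soap to be left alone, 60 mm across, 190 mm high; origin at the centre of its underside
- bowl: small brown earthenware bowl to be left alone, 96 mm across, 50 mm high; origin at the centre of its underside
- tap_axis (a point): the point on the tap's vertical swivel axis at worktop height. The tap's body, 47 mm across and 166 mm high, stands there on the ledge behind the bowl; the lever on top points away from the robot (+x) and rises to 192 mm.

How it is judged:
By the outcome, as a careful person would: the job done as asked, in the order asked, and still so for the second after the job is handed in, while the arm keeps its last pose, push and grip.
It also fails if it takes over 64 s, if anything falls off the work surface, if the arm or the gripper's body presses on something with over 40 N, if the wrist force passes 120 N, or if a joint passes its speed limit or range.

## Working session

There is one attempt and no reset: what is moved stays moved. The work goes in short steps, each a Python script; the robot and the scene stay as the last script left them, time stands still between calls to the robot, and variables do not carry over. Pictures are saved under pics/ and viewed, about 8 in all and at most 12, crops included, and the job is handed in when it is done.

```bash
mkdir -p pics; cat > h.py <<'E'
import numpy as np, cv2
from scipy.spatial.transform import Rotation as R
from cell import r, optics
def snap(name, save=None):
    p=np.array(r.current_tool_pos()); q=np.array(r.current_ee_rot())
    im=optics.get_image(name); im={k:(np.array(v) if isinstance(v,(list,tuple)) else v) for k,v in im.items()}
    if name=="wrist":
        T=np.eye(4); T[:3,:3]=R.from_quat(q).as_matrix(); T[:3,3]=p
        im["wc"]=T@np.array(im["mount"])
    else: im["wc"]=np.linalg.inv(np.array(im["camera_from_world"]))
    im["K"]=np.array([[im["fx"],0,im["cx"]],[0,im["fy"],im["cy"]],[0,0,1]])
    if save: cv2.imwrite("pics/"+save,im["pixels"][:,:,::-1])
    return im
def rays(im,uv):
    n=cv2.undistortPoints(np.array(uv,float).reshape(-1,1,2),im["K"],np.array(im["D"],float)).reshape(-1,2)
    d=np.c_[n,np.ones(len(n))]@im["wc"][:3,:3].T
    return im["wc"][:3,3],d
def plane(im,uv,z):
    o,d=rays(im,uv); return o+d*((z-o[2])/d[:,2])[:,None]
def cloud(im,mask):
    v,u=np.nonzero(mask&(im["depth"]>0)); o,d=rays(im,np.c_[u,v]); return o+d*im["depth"][v,u][:,None]
E
python3 - <<'E'
from h import *
a=snap("scene","s0.png"); b=snap("side","d0.png"); 
cv2.imwrite("pics/both.png",cv2.resize(np.hstack([a["pixels"],b["pixels"]])[:,:,::-1],(800,300)))
print(a["wc"].round(3),b["wc"].round(3),r.finger_overhang,r.current_t(),r.current_tool_pos(),r.current_ee_rot(),r.current_opening(),r.current_contact_force())
E
```

```text
[[-0.447  0.645 -0.619  1.106]
 [ 0.894  0.336 -0.295  0.32 ]
 [ 0.018 -0.686 -0.728  0.753]
 [ 0.     0.     0.     1.   ]] [[ 0.798 -0.403  0.447  0.113]
 [-0.602 -0.517  0.609 -0.532]
 [-0.014 -0.755 -0.655  0.781]
 [ 0.     0.     0.     1.   ]] 0.022 0.1 [0.24487039 0.49218619 0.25283308] [ 2.28814268e-01  9.73469964e-01 -4.85392237e-04 -1.54279140e-04] 1.0027033281874445 [ 0.42354816  1.02189893 -0.68711153]
```

View pics/s0.png

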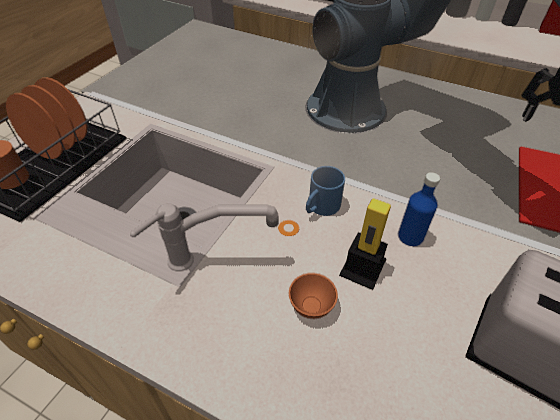

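View pics/d0.png

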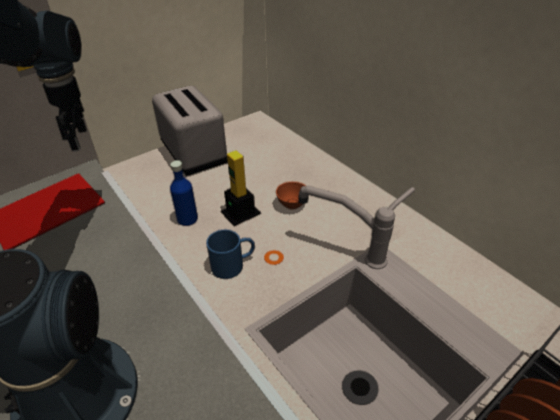

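Scene view: ring at about (289,228), meter (374,225), cradle (364,262), spout from the tap (175,240) to the outlet (272,216), mug (326,190), soap (418,215), bowl (313,296). Side view: ring (274,257), meter (237,175), tap (379,240), outlet (305,192). Next I measure these with colour masks and depth.

```bash
python3 - <<'E'
from h import *
np.set_printoptions(precision=4,suppress=True)
for n in("scene","side"):
    a=snap(n); hsv=cv2.cvtColor(a["pixels"],cv2.COLOR_RGB2HSV); H,S,V=[hsv[...,i].astype(int) for i in range(3)]
    u0,u1,v0,v1=(200,460,150,320) if n=="scene" else (140,350,130,290)
    roi=np.zeros(H.shape,bool); roi[v0:v1,u0:u1]=1
    print(n)
    # ring: orange, on plane z=0
    m=roi&(H<16)&(S>150)&(V>120); 
    nl,lab,st,ce=cv2.connectedComponentsWithStats(m.astype(np.uint8))
    for i in range(1,nl):
        if st[i,4]>30:
            cn,_=cv2.findContours((lab==i).astype(np.uint8),cv2.RETR_EXTERNAL,cv2.CHAIN_APPROX_NONE)
            P=plane(a,cn[0].reshape(-1,2),0); print(" orange",st[i],ce[i],plane(a,[ce[i]],0)[0],np.ptp(P,0)[:2])
    y=roi&(H>20)&(H<35)&(S>120)&(V>80); C=cloud(a,y); print(" yellow",y.sum(),np.percentile(C,[1,50,99],axis=0))
    top=C[C[:,2]>0.19]; print(" top",len(top),np.percentile(top,[1,50,99],axis=0)); 
    tp=top[top[:,2]>0.195][:,:2].astype(np.float32)
    if len(tp)>5: print(cv2.minAreaRect(tp))
    # blue
    bl=roi&(H>95)&(H<125)&(S>80); C=cloud(a,bl); C=C[C[:,2]>0.02]
    lab=C[:,1]
    print(" blue",np.percentile(C,[1,50,99],axis=0))
    # all: height band spout
    C=cloud(a,np.ones_like(m)); C=C[(C[:,0]>0.3)&(C[:,0]<1.0)&(C[:,1]>-0.4)&(C[:,1]<0.6)]
    s=C[(C[:,2]>0.145)&(C[:,2]<0.2)]
    np.save(n+"_c.npy",C)
    occ={}
    for p in s: occ.setdefault((round(p[0]/.02),round(p[1]/.02)),[]).append(p[2])
    print(" cells z.145-.2:",[(round(k[0]*.02,2),round(k[1]*.02,2),len(v),round(max(v),3)) for k,v in sorted(occ.items()) if len(v)>4])
E
```

```text
scene
 orange [278 221  21  15 174] [288.3046 227.9885] [0.5276 0.0568 0.    ] [0.0462 0.0478]
 orange [ 289  274   48   42 1191] [314.2779 296.4828] [0.6677 0.1852 0.    ] [0.0995 0.0991]
 yellow 940 [[0.5432 0.2312 0.0778]
 [0.5677 0.2518 0.1659]
 [0.5703 0.2682 0.2001]]
 top 279 [[0.5426 0.2319 0.1902]
 [0.5601 0.2502 0.198 ]
 [0.57   0.268  0.2008]]
((0.5560575127601624, 0.24979937076568604), (0.0367446132004261, 0.028943678364157677), 89.5288314819336)
 blue [[0.3803 0.0843 0.0213]
 [0.4452 0.3045 0.077 ]
 [0.5819 0.3456 0.167 ]]
 cells z.145-.2: [(0.4, 0.32, 6, np.float64(0.191)), (0.42, 0.3, 40, np.float64(0.192)), (0.42, 0.32, 90, np.float64(0.193)), (0.42, 0.34, 24, np.float64(0.192)), (0.44, 0.3, 11, np.float64(0.191)), (0.44, 0.32, 163, np.float64(0.192)), (0.52, 0.5, 41, np.float64(0.183)), (0.52, 0.52, 60, np.float64(0.186)), (0.52, 0.54, 49, np.float64(0.186)), (0.52, 0.56, 6, np.float64(0.184)), (0.54, 0.24, 37, np.float64(0.2)), (0.54, 0.26, 39, np.float64(0.2)), (0.54, 0.5, 122, np.float64(0.185)), (0.54, 0.52, 122, np.float64(0.188)), (0.54, 0.54, 117, np.float64(0.
[... 5786 characters left out ...]
.66, 0.6, 6, np.float64(0.186)), (0.68, -0.06, 61, np.float64(0.162)), (0.68, -0.04, 90, np.float64(0.175)), (0.68, -0.02, 26, np.float64(0.178)), (0.7, -0.12, 99, np.float64(0.17)), (0.7, -0.1, 54, np.float64(0.169)), (0.7, -0.08, 17, np.float64(0.151)), (0.7, -0.06, 29, np.float64(0.162)), (0.72, -0.14, 32, np.float64(0.164)), (0.72, -0.12, 70, np.float64(0.171)), (0.72, -0.1, 35, np.float64(0.171)), (0.74, -0.12, 42, np.float64(0.181)), (0.74, -0.1, 15, np.float64(0.178)), (0.76, -0.12, 33, np.float64(0.184)), (0.76, -0.1, 5, np.float64(0.183)), (0.78, -0.12, 36, np.float64(0.189)), (0.78, -0.1, 7, np.float64(0.188)), (0.8, -0.12, 26, np.float64(0.194)), (0.8, -0.1, 5, np.float64(0.192))]
```

```bash
cat > s1.py <<'E'
from h import *
from scipy.optimize import least_squares
np.set_printoptions(precision=4,suppress=True)
C=np.vstack([np.load("scene_c.npy"),np.load("side_c.npy")])
def circ(c0,rad,z0,z1,tol=.015):
    c=np.array(c0,float)
    for _ in range(4):
        P=C[(C[:,2]>z0)&(C[:,2]<z1)][:,:2]; P=P[abs(np.hypot(*(P-c).T)-rad)<tol]
        c=least_squares(lambda c:np.hypot(*(P-c).T)-rad,c,loss="soft_l1",f_scale=.002).x
    e=np.hypot(*(P-c).T)-rad
    return c,len(P),np.abs(e).mean()
ax,n,e=circ((.725,-.113),.0235,.05,.13); print("tap",ax,n,e)
print("mug",circ((.42,.1),.040,.03,.09)); print("soap",circ((.43,.32),.030,.02,.10)); print("bowl",circ((.66,.18),.048,.04,.06))
P=C[(C[:,2]>.16)&(C[:,2]<.18)]; d=P[:,:2]-ax; rr=np.hypot(*d.T); an=np.arctan2(d[:,1],-d[:,0])
k=(rr>.14)&(rr<.185)&(an>.5)&(an<1.4); a0=np.median(an[k]); print("spout",a0,k.sum(),an[k].std(),P[k,2].max())
for x in(.3,.35,.4,.5,.6,.65,.68,.7):  # bowl interior extent in y
    B=C[(abs(C[:,0]-x)<.01)&(C[:,2]<-.02)]; print(x,len(B),B[:,1].min() if len(B) else 0,B[:,1].max() if len(B) else 0,end=" | ")
E
python3 s1.py
```

```text
tap [ 0.7193 -0.1103] 1122 0.0014704885267542243
mug (array([0.4174, 0.1004]), 2110, np.float64(0.0023137781524225133))
soap (array([0.421 , 0.3191]), 1208, np.float64(0.0011126369151565714))
bowl (array([0.6937, 0.1873]), 745, np.float64(0.0033286686269273355))
spout 1.1036358036656067 452 0.0467174489860738 0.17994563138406394
0.3 0 0 0 | 0.35 0 0 0 | 0.4 448 -0.39987758733728795 -0.09281888944098066 | 0.5 1305 -0.39916056898597474 -0.09298177501623661 | 0.6 1100 -0.3999718230085626 -0.0933364559893114 | 0.65 1017 -0.3999181147701114 -0.09221246502284758 | 0.68 2 -0.31707990373527317 -0.2794305126842527 | 0.7 0 0 0 |
```

```bash
cat > s2.py <<'E'
from h import *
np.set_printoptions(precision=4,suppress=True)
ax=np.array([.7193,-.1103]); q=[0,1,0,0]; a0=1.10; z=.155
def pt(a,off=0): # point at spout radius, shifted off along +angle tangent
    return ax+.165*np.array([-np.cos(a),np.sin(a)])+off*np.array([np.sin(a),np.cos(a)])
r.set_gripper(0.0,40)
p=pt(a0,.05); print(p, r.inverse_kinematics([*p,.26],q))
r.move_to([*p,.27],q); print(r.current_t(),r.current_contact_force())
r.move_linear([*p,z],vel=.12); print(r.current_contact_force())
for a in np.linspace(a0+.15,-.43,9):
    r.move_linear([*pt(a),z],vel=.12); print(round(a,2),r.current_t(),r.current_contact_force())
E
python3 s2.py && python3 - <<'E'
from h import *
a=snap("scene"); b=snap("side")
cv2.imwrite("pics/p1.png",cv2.resize(np.hstack([a["pixels"],b["pixels"]])[:,:,::-1],(800,300)))
E
```

```text
[0.689  0.0594] [ 0.0188  0.609   1.2306 -0.      1.302  -1.552 ]
3.1833 [-0.6925 -0.6085  0.3929]
[-0.6541  0.8822  0.0668]
1.25 4.65 [-0.5787 -0.6603 -0.6743]
1.04 5.0917 [0.1194 0.8013 1.2341]
0.83 5.5333 [-0.1798 -0.1768 -0.4672]
0.62 5.975 [ 0.2628 -0.0595  0.4876]
0.41 6.4167 [0.8871 0.332  0.057 ]
0.2 6.8583 [ 0.1326  0.6305 -0.0694]
-0.01 7.3 [-0.402   0.1554  0.689 ]
-0.22 7.7417 [ 0.9172  0.329  -1.7274]
-0.43 8.1833 [0.768  0.4712 0.2357]
```

View pics/p1.png

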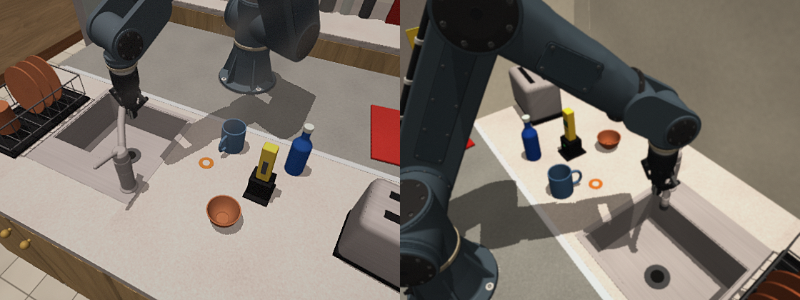

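Scene half (left): the spout now points over the sink bowl (outlet about (122,110)), and the other objects are undisturbed. Next I back off and look at the ring and meter from above with the wrist camera.

```bash
cat > s3.py <<'E'
from h import *
np.set_printoptions(precision=4,suppress=True)
p=np.array(r.current_tool_pos()); a=-.43
p[:2]+=.04*np.array([np.sin(a),np.cos(a)]); r.move_linear(p,vel=.12); p[2]=.32; r.move_linear(p,vel=.2)
r.set_gripper(1.0)
r.move_to([.554,.15,.38],[0,1,0,0]); r.sleep(.2); w=snap("wrist","w1.png")
print(r.current_t(),r.current_tool_pos(),w["wc"])
for X in ([.5274,.0567,0],[.554,.2475,.198]):
    c=np.linalg.inv(w["wc"])@np.array([*X,1]); print(w["K"]@c[:3]/c[2])
E
python3 s3.py
```

```text
11.925 [0.5542 0.1492 0.3798] [[ 0.0015  0.9551  0.2963  0.4789]
 [ 1.     -0.0015 -0.0004  0.1476]
 [ 0.0001  0.2963 -0.9551  0.5   ]
 [ 0.      0.      0.      1.    ]]
[222.5056 146.7518   1.    ]
[373.4997 191.1961   1.    ]
```

View pics/w1.png

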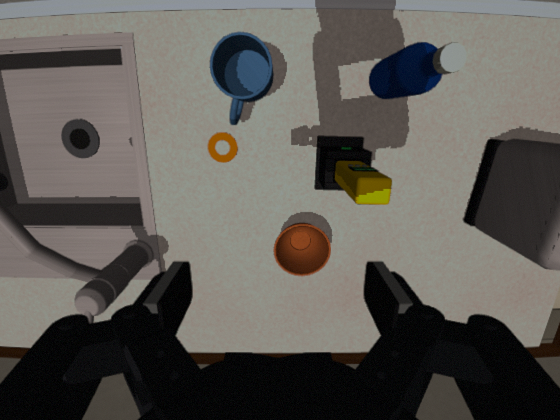

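Wrist view: ring at (222,147), bright top face of the meter at about (373,191), cradle (342,162), spout over the sink at the left. The predicted pixels agree. Now I refine the meter from its top face and the ring in this view.

```bash
cat > top.py <<'E'
from h import *
np.set_printoptions(precision=4,suppress=True)
def ring(a):
    h=cv2.cvtColor(a["pixels"],cv2.COLOR_RGB2HSV).astype(int); m=((h[...,0]<18)&(h[...,1]>150)&(h[...,2]>120)).astype(np.uint8)
    out=[]
    for c in cv2.findContours(m,cv2.RETR_EXTERNAL,cv2.CHAIN_APPROX_NONE)[0]:
        if cv2.contourArea(c)<60: continue
        P=plane(a,c.reshape(-1,2),0)[:,:2]; (x,y),rad=cv2.minEnclosingCircle(P.astype(np.float32))
        if .02<rad<.03: out.append((round(x,4),round(y,4),round(rad,4)))
    return out
def top(a,z=.198):
    h=cv2.cvtColor(a["pixels"],cv2.COLOR_RGB2HSV).astype(int)
    m=((h[...,0]>20)&(h[...,0]<35)&(h[...,1]>120)&(h[...,2]>60))
    C=cloud(a,m); print("yellow V pct",np.percentile(h[...,2][m],[10,30,50,70,90]),C[:,2].max())
    v,u=np.nonzero(m); d=a["depth"]
    o,dr=rays(a,np.c_[u,v]); Z=(o+dr*d[v,u][:,None])[:,2]
    k=np.zeros(m.shape,np.uint8); k[v[Z>z-.006],u[Z>z-.006]]=1
    c=max(cv2.findContours(k,cv2.RETR_EXTERNAL,cv2.CHAIN_APPROX_NONE)[0],key=cv2.contourArea)
    return cv2.minAreaRect(plane(a,c.reshape(-1,2),z)[:,:2].astype(np.float32))
if __name__=="__main__":
    a=snap("wrist"); print(ring(a),top(a))
    r.move_to([.51,.2475,.33],[0,1,0,0]); r.sleep(.2); a=snap("wrist","w2.png"); print(r.current_t(),top(a))
E
python3 top.py
```

```text
yellow V pct [ 68. 101. 107. 145. 150.] 0.19989346553926896
[(0.5277, 0.0558, 0.0244)] ((0.5532974004745483, 0.24705946445465088), (0.03765028715133667, 0.029126707464456558), 89.9522476196289)
yellow V pct [ 61.  65. 156. 160. 161.] 0.1995885305167418
12.7667 ((0.5521053671836853, 0.24852421879768372), (0.03717895969748497, 0.029420780017971992), 89.89533233642578)
```

```bash
cat > s4.py <<'E'
from h import *
np.set_printoptions(precision=4,suppress=True)
def F(n=20):
    L=[]
    for _ in range(n): L.append([*r.current_contact_force(),*r.current_torque()]); r.sleep(.02)
    return np.mean(L,0)
if __name__=="__main__":
    r.move_to([.5525,.248,.29],[0,1,0,0]); r.sleep(.2); print("free",F())
    r.move_linear([.5525,.248,.176],vel=.08); print(r.current_tool_pos())
    r.set_gripper(0.0,50); r.sleep(.3); print("grip",r.current_opening(),r.current_opening()*.085,F())
    r.move_linear([.5525,.248,.27],vel=.05); r.sleep(.3)
    print("lift",r.current_t(),r.current_opening(),r.current_tool_pos(),F())
    a=snap("scene"); b=snap("side")
    cv2.imwrite("pics/p2.png",np.hstack([cv2.resize(x["pixels"][30:330,100:500],(400,300)) for x in(a,b)])[:,:,::-1])
E
python3 s4.py
```

```text
free [-0.0213 -0.0612 -0.1068  0.005  -0.0067  0.0005]
[0.5527 0.2481 0.1765]
grip 0.4410599169536765 0.03749009294106251 [-0.1573  2.0268  4.7279  0.4839  0.0611  0.0075]
lift 18.6833 0.43720494268704024 [0.5525 0.248  0.2699] [-0.0802 -0.0669 -2.2269  0.0129 -0.004  -0.0027]
```

View pics/p2.png

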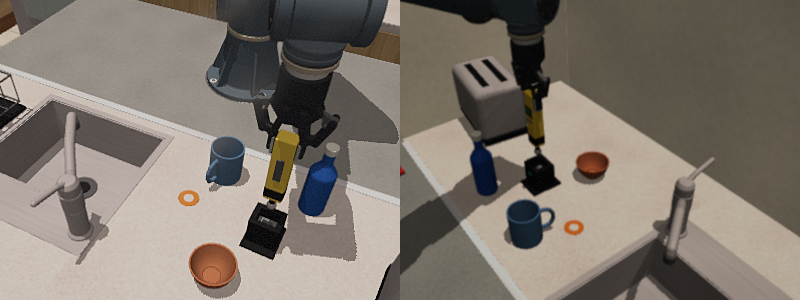

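Both halves show the meter lifted clear, hanging about upright in the jaws; mug, soap and bowl are untouched. I carry it to above the ring and check tilt and ball position.

```bash
cat > s5.py <<'E'
from h import *
np.set_printoptions(precision=4,suppress=True)
def check():
    print("t",r.current_t(),"tcp",r.current_tool_pos(),R.from_quat(r.current_ee_rot()).as_matrix()[:,2])
    for n in("scene","side"):
        a=snap(n); h=cv2.cvtColor(a["pixels"],cv2.COLOR_RGB2HSV).astype(int)
        m=((h[...,0]>20)&(h[...,0]<35)&(h[...,1]>120)&(h[...,2]>40)); m[:, :120]=0
        nl,lab,st,ce=cv2.connectedComponentsWithStats(m.astype(np.uint8)); i=1+np.argmax(st[1:,4]); m=lab==i
        C=cloud(a,m); t=np.array(r.current_tool_pos()); C=C[np.hypot(*(C[:,:2]-t[:2]).T)<.04]
        # split by which face: RANSAC-free: nearest face by x / y
        for ax_,nm in((0,"x"),(1,"y")):
            for s in(1,-1):
                half=(.015,.019)[ax_]; o=1-ax_
                k=abs(s*(C[:,ax_]-t[ax_])-half)<.005; k&=abs(C[:,o]-t[o])<(.019,.015)[ax_]-.004; k&=C[:,2]<t[2]-.03
                if k.sum()<60: continue
                P=C[k]; A=np.c_[P[:,2]-P[:,2].mean(),P[:,o]-t[o],np.ones(len(P))]; c=np.linalg.lstsq(A,P[:,ax_],rcond=None)[0]
                e=P[:,ax_]-A@c; kk=abs(e)<.003; c=np.linalg.lstsq(A[kk],P[kk,ax_],rcond=None)[0]
                print(n,"face",nm,s,k.sum(),"tilt deg",np.degrees(c[0]).round(2),"yaw",np.degrees(c[1]).round(2),"centre off mm",((c[2]-s*half-t[ax_])*1e3).round(2),"z",P[:,2].min().round(3),P[:,2].max().round(3))
        bz=t[2]-.003-.163+.010; c=np.linalg.inv(a["wc"])@np.array([t[0],t[1],bz,1])
        uv=cv2.projectPoints(c[None,:3],np.zeros(3),np.zeros(3),a["K"],np.array(a["D"],float))[0].reshape(2); print(n,"expected ball px",uv)
        u,v=uv.round().astype(int); cv2.imwrite(f"pics/ball_{n}.png",cv2.resize(a["pixels"][v-50:v+30,u-40:u+40,::-1],(400,400),interpolation=cv2.INTER_NEAREST))
    cv2.imwrite("pics/balls_%d.png"%int(r.current_t()*10),np.hstack([cv2.imread(f"pics/ball_{n}.png") for n in("scene","side")])); print("pics/balls_%d.png"%int(r.current_t()*10))
if __name__=="__main__":
    r.move_linear([.5275,.0564,.27],vel=.12); r.move_linear([.5275,.0564,.206],vel=.08); r.sleep(.3); check()
E
python3 s5.py; ls pics
```

```text
t 22.125 tcp [0.5276 0.0564 0.2063] [ 0.0005 -0.     -1.    ]
scene expected ball px [288.6843 213.6218]
side face x -1 124 tilt deg -0.63 yaw 1.49 centre off mm 1.55 z 0.104 0.171
side face y -1 182 tilt deg -1.03 yaw -2.72 centre off mm 0.39 z 0.105 0.176
side expected ball px [273.1108 243.1289]
pics/balls_222.png
ball_scene.png
ball_side.png
balls_222.png
both.png
d0.png
p1.png
p2.png
s0.png
w1.png
w2.png
```

View pics/balls_222.png

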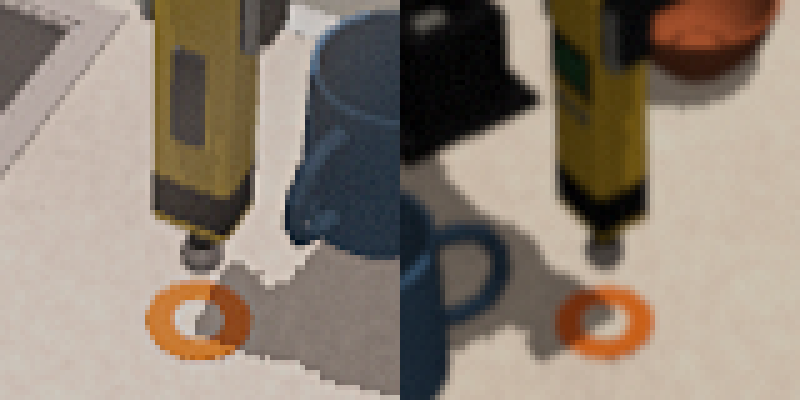

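```bash
python3 - <<'E'
from h import *
np.set_printoptions(precision=4,suppress=True)
t=np.array(r.current_tool_pos())
a=snap("scene"); h=cv2.cvtColor(a["pixels"],cv2.COLOR_RGB2HSV).astype(int)
C=cloud(a,np.ones(h.shape[:2],bool)); hh=h.reshape(-1,3)[a["depth"].ravel()>0]
k=(np.hypot(*(C[:,:2]-t[:2]).T)<.04)&(C[:,2]>.04)&(C[:,2]<.2); 
print(k.sum(), np.percentile(hh[k],[10,50,90],axis=0))
P=C[k]
for z in np.arange(.05,.2,.01):
    s=P[abs(P[:,2]-z)<.005]; s=s[abs(s[:,1]-t[1])<.012]
    if len(s)>5: print(round(z,3),len(s),np.median(s[:,0])-t[0],np.percentile(s[:,0],95)-t[0])
E
```

```text
905 [[  8.   30.   55. ]
 [ 20.  125.  110. ]
 [ 21.  152.  128.6]]
0.05 25 0.007790056814116819 0.010253783981966635
0.06 26 0.005803296739773645 0.008707935563687652
0.08 12 0.015318476180053886 0.017462194913961615
0.09 30 0.01609213939044629 0.017260606079330332
0.1 30 0.015713494932689698 0.016781918116624106
0.11 38 0.015433114064460574 0.01725682193999345
0.12 32 0.01580645337457809 0.017049097477647934
0.13 29 0.015491036439397976 0.01662816600491701
0.14 29 0.01762748364999056 0.019746631691285765
0.15 39 0.01787585036394168 0.019968944705077374
0.16 33 0.017949804371885647 0.020001182655357663
0.17 39 0.01834954529307342 0.020356918300796667
0.18 41 0.01760434055011817 0.019964711874672303
0.19 45 0.01558598562857505 0.01977595316298253
0.2 22 0.015907035336368835 0.01758459391391598
```

Scene half: ball at (201,250), where it was predicted, and the ring centre lies below it at (199,320). Side half: ball at (603,248), within 1 px of the prediction. One more averaged tilt check, since the hue cut excluded the scene-side face.

```bash
cat > tilt.py <<'E'
from h import *
np.set_printoptions(precision=4,suppress=True)
def tilt(zlo,zhi,N=5):
    t=np.array(r.current_tool_pos())
    for n in("scene","side"):
        Cs=[]
        for _ in range(N):
            a=snap(n); h=cv2.cvtColor(a["pixels"],cv2.COLOR_RGB2HSV).astype(int)
            Cs.append(cloud(a,(h[...,0]>15)&(h[...,0]<36)&(h[...,1]>90)))
        C=np.vstack(Cs); C=C[(np.abs(C[:,:2]-t[:2])<.04).all(1)&(C[:,2]>zlo)&(C[:,2]<zhi)]
        for ax,half in((0,.015),(1,.019)):
            o=1-ax
            for s in(1,-1):
                P=C[(abs(s*(C[:,ax]-t[ax])-half)<.006)&(abs(C[:,o]-t[o])<(.012,.009)[ax])]
                if len(P)<200: continue
                zz=P[:,2]-P[:,2].mean(); k=np.ones(len(P),bool)
                for _ in range(4):
                    A=np.c_[zz,P[:,o]-t[o],np.ones(len(P))]; c=np.linalg.lstsq(A[k],P[k,ax],rcond=None)[0]; e=P[:,ax]-A@c; k=abs(e)<.0025
                print(n,"xy"[ax],s,k.sum(),"tilt",np.degrees(c[0]).round(2),"yaw",np.degrees(c[1]).round(2),"off mm",((c[2]-s*half-t[ax])*1e3).round(2),"rms",e[k].std().round(5))
if __name__=="__main__": 
    z=r.current_tool_pos()[2]-.166; tilt(z+.048,z+.145); print("lower"); tilt(z+.048,z+.09); print(r.current_t())
E
python3 tilt.py
```

```text
scene x 1 778 tilt 0.02 yaw 0.69 off mm 0.71 rms 0.00098
scene y 1 404 tilt -0.62 yaw 0.23 off mm 0.07 rms 0.00043
side x -1 626 tilt -0.38 yaw 0.72 off mm 1.4 rms 0.00079
side y -1 861 tilt -0.53 yaw -0.54 off mm 0.5 rms 0.00094
lower
scene x 1 410 tilt 0.11 yaw 1.08 off mm 0.72 rms 0.00091
side x -1 283 tilt 0.26 yaw 0.03 off mm 1.58 rms 0.00071
side y -1 310 tilt -0.21 yaw -2.38 off mm 0.67 rms 0.00091
23.275
```

```bash
cat > s6.py <<'E'
from h import *
from s4 import F
np.set_printoptions(precision=4,suppress=True)
X,Y=.5266,.056
r.move_linear([X,Y,.173],vel=.05); r.sleep(.5); F0=F(25); print("hang",F0,r.current_tool_pos())
z=.173; f=0
while z>.160:
    z-=.0004 if f<.8 else .0002
    r.move_linear([X,Y,z],vel=.01); r.sleep(.1); d=F(12)-F0; f=d[2]
    if f>.5: print(round(z,4),d[:3],r.current_t())
    if f>4.3 or r.current_t()>48: break
r.sleep(.3); print("final",F(25)-F0,r.current_tool_pos(),r.current_t(),z)
E
python3 s6.py
```

```text
hang [-0.1364 -0.1033 -2.2118  0.0008 -0.0001 -0.0047] [0.5266 0.056  0.173 ]
0.1658 [0.0517 0.6808 1.8125] 34.9
0.1656 [-0.2301  0.333   5.075 ] 35.45
final [0.0346 0.2964 6.7605 0.0705 0.0657 0.0063] [0.5266 0.056  0.1656] 36.1667 0.16559999999999978
```

```bash
cat > s7.py <<'E'
from h import *
from s4 import F
np.set_printoptions(precision=4,suppress=True)
z=.1656
for i in range(6):
    r.sleep(.4); d=F(25); f=d[2]+2.21; print(round(z,5),f.round(2),r.current_t())
    if abs(f-5)<.35: break
    z+=np.clip((f-5)/16e3,-1e-4,1e-4); r.move_linear([.5266,.056,z],vel=.01)
r.sleep(.5); print("end",F(25)+[0,0,2.21,0,0,0],r.current_tool_pos(),r.current_t())
import s5; s5.check()
import tilt; tilt.tilt(.048,.145,3)
E
python3 s7.py
```

```text
0.1656 7.32 36.9833
0.1657 6.57 38.05
0.1658 4.63 39.1167
0.16577 4.37 40.1833
0.16574 5.0 41.25
end [ 0.2624  0.3268  5.1204  0.0519 -0.0207 -0.0011] [0.5266 0.056  0.1657] 42.1667
t 42.1667 tcp [0.5266 0.056  0.1657] [ 0.  0. -1.]
scene face x 1 131 tilt deg 0.68 yaw 0.21 centre off mm 0.57 z 0.065 0.135
scene expected ball px [288.2697 224.8813]
side face x -1 116 tilt deg -0.67 yaw 1.1 centre off mm 1.72 z 0.066 0.133
side face y -1 167 tilt deg -0.74 yaw -1.3 centre off mm 0.49 z 0.064 0.136
side expected ball px [273.2797 254.724 ]
pics/balls_422.png
scene x 1 438 tilt -0.02 yaw 0.74 off mm 0.64 rms 0.00095
scene y 1 216 tilt -0.68 yaw 0.44 off mm 0.04 rms 0.00045
side x -1 353 tilt -0.54 yaw 0.95 off mm 1.44 rms 0.00079
side y -1 460 tilt -0.62 yaw -1.55 off mm 0.42 rms 0.00096
```

View pics/balls_422.png

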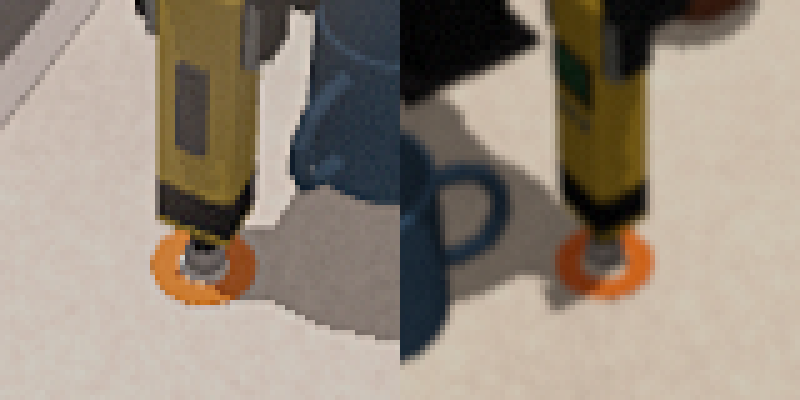

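```bash
python3 - <<'E'
from h import *
a=snap("scene"); cv2.imwrite("pics/end.png",a["pixels"][:,:,::-1])
from s4 import F
print(F(25)[2]+2.21,r.current_t())
E
```

```text
5.2867886301304425 43.0333
```

View pics/end.png

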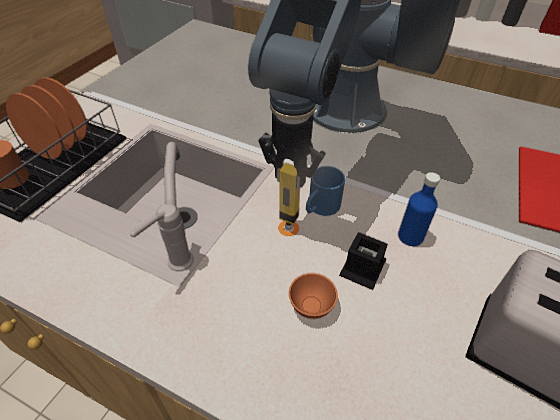

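The close-up shows the ball inside the ring, with its contact point within about 2 mm of the centre in both halves. The end view shows the spout over the bowl and the mug, soap bottle and bowl where they started. Handing in.

```bash
python3 -c "
from h import *
r.hand_in(); print(r.current_t())"
```

```text
the job is handed in; nothing more can be done
the job is handed in; nothing more can be done
```

I swung the spout back over the sink bowl, lifted the yellow meter out of its cradle and set its ball down inside the orange ring. I handed the job in at about 43 s with the meter still held there.

- **Spout:** it started at about +1.1 rad. The final picture shows it over the bowl at roughly −0.6 rad, an angle judged from the push and the picture, not measured again.
- **Press:** it read 5.0–5.3 N at the end. It first settled at up to 7.3 N after touchdown, so I eased it back; readings are noisy by about ±1 N before averaging.
- **Position:** the ball is within about 2 mm of the ring's centre in both fixed views. The two cameras disagree by about 1 mm on the meter's x offset in the grip.
- **Uprightness:** the averaged fits of the meter's faces gave 0 to 0.7° of tilt, and I did not correct it. The y tilt of about −0.6° showed in both views, so some of it may be real; the x estimates differ between the cameras.
- **Other objects:** the mug, soap bottle and bowl look unmoved.

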